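# Thread the test rings onto the firing skewer

### The arm

A 6-joint arm with a two-finger parallel gripper is mounted at the origin on the work surface. World frame = base frame: x ahead of the robot, y to its left, z up, the work surface at z = 0. Lengths are in mm, angles in rad, forces in N, time in s.
With the tool pointing down it reaches from about 350 to 875 mm from the base axis. Payload 4.2 kg.
Tool frame: the origin (TCP) lies at the very end of the fingers, on their centre line; the grasp point (between the pads) lies 19 mm behind it; z points along the fingers, y is the direction in which the jaws open and shut (so a half turn about z gives the same grasp; the last joint's range is limited). The gripper opens to 85 mm and grips with 20 to 120 N. Pads are 22 mm wide; open, the fingers measure 114 mm over their backs; the gripper's body (76 mm by 85 mm) begins 54 mm behind the grasp point. The pads swing forward as they close: fully open they stand 13 mm farther back than shut.
Start: joints at [1.602, 0.385, 0.008, 0, -1.194, -0.259], TCP at [141.115, 608.84, 205.512] pointing down, gripper open.
Joint ranges: [-3.14, 3.14], [-1.21, 2.06], [-1.07, 1.41], [-3.16, 2.05], [-2.99, -0.16], [-3.1, 3.1]. Speed limits (rad/s): [2.79, 2.79, 3.14, 3.14, 3.14, 3.14].

### API

Orientations are given as a unit quaternion [x, y, z, w].
In Python, from bench import arm, optics, job gives the robot as it stands.
- The arm moves only by the tool send_rows, never from a script. Its argument "steps" is a list that holds one entry, the list of rows, each a list of 5 numbers: the shift along the tool's x, y, z in cm, then the turn about the tool's z in rad, then the opening, from 0 (shut) to 1 (fully open). A call has 1 to 10 rows; each row shifts and turns the pose as measured when the row begins, along the tool's axes as they then stand; what a row does not reach is not made up. A row lasts 1/12 s, in which the tool goes at most 41.7 mm and 7.16 degrees, less where a joint would pass 70% of its speed; a pose out of reach is approached as far as the arm can. A call with a gripper value outside its range is refused whole. The fingers move at their own pace and stop on an object; the grip force is fixed at half the most. Time passes only in rows, so rows that do not move let the fingers close. It gives the time, the measured TCP pose, the force and the opening at its end, in the units of the state.
- arm.read_state(): the state, without advancing time (a new reading comes with each control period).
- optics.get_image(name): name is "scene" or "top"; returns (picture, depth): 420x560x3 uint8, blue, green, red; 420x560 float32, mm along the optical axis (not along the pixel's ray), 0 where there is no reading.
- optics.get_calibration(name): a dict with "K" (3x3 intrinsics, pixels), "rvec" (rotation vector, rad) and "tvec" (3), from world to camera coordinates, as OpenCV has them. Camera axes: x right, y down, z forward; pixel columns grow to the right and rows downward; lengths in mm; the calibration is good to about 2 mm. A picture is of the moment at which its call begins. get_calibration takes no time and is no camera call.
- job.job_done(): hands the job in, once; it reports no verdict.
The state is a dict: "clock": time; "joints": joint angles; "joint_vel": joint speeds; "joint_efforts": joint torques, N m; "position": TCP position; "ee_rot": TCP orientation; "contact_force": force on the tool from outside, world axes, zero at the start; "wrist_torque": the same for the moment, N m; "gripper_width": finger opening in mm.
Only numpy, scipy, OpenCV 4.12 (cv2) and the standard library are available. Lean on these libraries where they do the work, as an engineer would, in place of code of your own. Each camera call takes 0.05 s, during which the arm holds its last target. There are 200 camera calls.

### The job

Pick up the wooden-handled skewer from its rest, push it through all three ceramic rings lying in the cradle and on until its collar presses the closed-up row gently but firmly against the cradle's steel stop. Then lift the whole row off on the skewer and lay the skewer in the empty pair of notches of the drying rack, and let go. The rings are brittle and must be kept clean: do not push hard and do not touch them with the fingers, and leave the other things on the table where they are.

Things in the scene. Friction and masses are not known exactly. Their poses are not given: they have to be found in the camera images.
- skewer: Steel skewer lying level in its rest: 6 mm rod, pointed over its last 12 mm; collar disc 18 mm across, 5 mm thick; square wooden handle. Origin: on the axis at the collar's front face; x points to the tip (at x = 110 mm). Behind the collar bare 6 mm rod to x = -70 mm, then the handle, 16 x 16 x 50 mm, to x = -120 mm. About 90 g, balances at x = -11 mm.
- skewer_tip (a point): The point of the skewer, 110 mm in front of the collar's face.
- skewer_handle (a point): Centre of the wooden handle, 95 mm behind the collar's face. It overhangs the rest, flat sides upright, 16 mm apart: grip those, firmly (about 60 N), as the rod sticks out far in front.
- rest: The skewer's dark wooden rest, fixed, 130 x 60 mm, 70 mm high: two uprights 8 mm thick, 110 mm apart, with V notches that carry the rod 55 mm above the table. Origin: centre of the underside; x points as the skewer's tip does.
- cradle: White plaster cradle, fixed: a V trough 135 mm long, 75 mm wide, 45 mm high, that holds the rings. Origin: on the table under the mouth, the end where the skewer goes in; x points along the trough, the threading direction. The ring holes lie on y = 0, z = 50 mm. The rings slide in it under less than 2 N.
- cradle_mouth (a point): On the line of the ring holes, at the mouth, 50 mm above the table. Once home, the closed-up row is 54 mm long, the collar 34 to 68 mm inside the mouth, and the handle's centre 27 to 61 mm outside it. Press the row on the stop with 5 to 8 N for half a second.
- cradle_end (a point): The far end of the trough, 50 mm up, 135 mm from the mouth. Before it a rigid dark steel stop straddles the trough, 68 mm high, with a 15 mm gap, open at the top, for the rod to pass. It is fixed, but is set anew each time: its face is 88 to 122 mm from the mouth and is not reported, so feel for it (or look).
- ringA: One of three eight-sided unglazed test rings, 35 mm across the flats, 14 mm long, with a 10 mm hole, about 25 g, lying with its hole level on the trough's sides. Origin: its centre; x runs along the hole. The rings' order in the row varies. Brittle: over 12 N from the skewer chips it.
- ringB: One of three eight-sided unglazed test rings, 35 mm across the flats, 18 mm long, with a 10 mm hole, about 25 g, lying with its hole level on the trough's sides. Origin: its centre; x runs along the hole. The rings' order in the row varies. Brittle: over 12 N from the skewer chips it.
- ringC: One of three eight-sided unglazed test rings, 35 mm across the flats, 22 mm long, with a 10 mm hole, about 25 g, lying with its hole level on the trough's sides. Origin: its centre; x runs along the hole. The rings' order in the row varies. Brittle: over 12 N from the skewer chips it.
- rack: Brown wooden drying rack, fixed. Two lanes, each of two uprights 8 mm thick, 110 mm apart, with V notches 37 mm wide at their top, 79 mm above the table. The lane at y = +85 mm holds a loaded skewer (part of the rack, handle at the x = + end); the lane at y = 0 is empty. Origin: on the table under the middle of the empty lane; x points as the tip must.
- rack_slot (a point): Middle of the empty lane, on the axis of a rod lying in it, 65 mm above the table; uprights 55 mm before and past it. Lay the skewer with its collar's face about 30 mm before this point (x = -30 mm): one upright then carries the bare rod behind the collar, the other the rod beyond the rings.
- spare_ring: Bystander: a larger unglazed ring, 60 mm across, 20 mm high, lying flat. Leave it.
- cup: Bystander: a white cup, 72 mm across, 75 mm high.
- bowl: Bystander: a terracotta bowl, 120 mm across, 55 mm high.
- glaze_jar: Bystander: a white glaze jar, 72 mm across, 100 mm high.
- brush: Bystander: a brush lying on the far side.
- paddle: Bystander: a wooden paddle lying to the right.
- clay_plug: Bystander: a clay cylinder, 50 mm across, 45 mm high.

How it is judged:
By the outcome, as a careful person would: the job done as asked, in the order asked, and still so for the second after the job is handed in, with the robot touching nothing.
It also fails if it takes over 67 s, if anything falls off the work surface, if the arm or the gripper's body presses on something with over 40 N, if the wrist force passes 120 N, or if a joint passes its speed limit or range.

## Working session

There is one attempt and no reset: what is moved stays moved. The work goes in short steps, Python scripts to look and compute and a tool call to move; the robot and the scene stay as the last step left them, time stands still between calls to the robot, and variables do not carry over. Pictures are saved under pics/ and viewed, about 8 in all and at most 12, crops included, and the job is handed in when it is done.

Besides the shell and the picture viewer there is one more tool, called after "Emit:" as a command line: name --argument value ..., lists and objects as JSON in quotes. send_rows: Moves the arm, as the interface text tells. Its arguments: {"type":"object","properties":{"steps":{"type":"array","items":{"type":"array","items":{"type":"array","items":{"type":"number"}}}}},"required":["steps"]}

```bash
mkdir -p pics
python3 - <<'E'
from bench import arm, optics
import cv2, numpy as np
print(arm.read_state())
for n in ("scene","top"):
    p,d=optics.get_image(n); np.savez(f"{n}0.npz",p=p,d=d); cv2.imwrite(f"pics/{n}0.png",cv2.resize(p,(800,600),interpolation=cv2.INTER_CUBIC))
    c=optics.get_calibration(n); print(n,{k:np.round(v,4).tolist() for k,v in c.items()})
E
```

```text
{'clock': 0.0, 'joints': array([ 1.60157748e+00,  3.85582418e-01,  6.65793253e-03, -4.71631248e-04,
       -1.19401520e+00, -2.58618880e-01]), 'joint_vel': array([ 9.41744969e-04, -1.62971994e-03,  4.17261586e-04,  1.51848356e-03,
        1.64829461e-03, -9.09426350e-05]), 'joint_efforts': array([ 4.27093819e-04, -3.92290306e+01,  1.88403136e+01,  4.18634087e+00,
       -4.69863691e-03,  2.85754609e-06]), 'position': array([141.00542557, 608.24353613, 204.42266492]), 'ee_rot': array([ 9.93507773e-01, -1.13758992e-01, -6.23587402e-05,  1.09208539e-03]), 'contact_force': array([ 0.81071381, -0.25526692,  0.55991308]), 'wrist_torque': array([ 0.02560302, -0.06752753, -0.06754849]), 'gripper_width': 85.48906202527671}
scene {'K': [[427.1141, 0.0, 275.6206], [0.0, 427.1141, 205.0391], [0.0, 0.0, 1.0]], 'rvec': [2.027, 1.418, -0.5275], 'tvec': [-211.7616, -365.1377, 1558.1861]}
top {'K': [[400.4676, 0.0, 276.1016], [0.0, 400.4676, 207.9846], [0.0, 0.0, 1.0]], 'rvec': [2.1292, -2.1942, 0.116], 'tvec': [15.5309, 569.1934, 945.6393]}
```

View pics/top0.png

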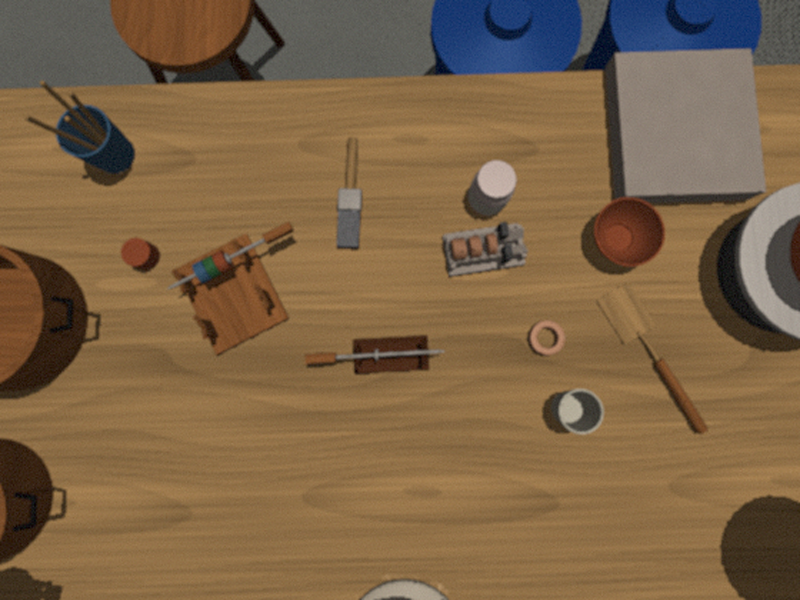

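View pics/scene0.png

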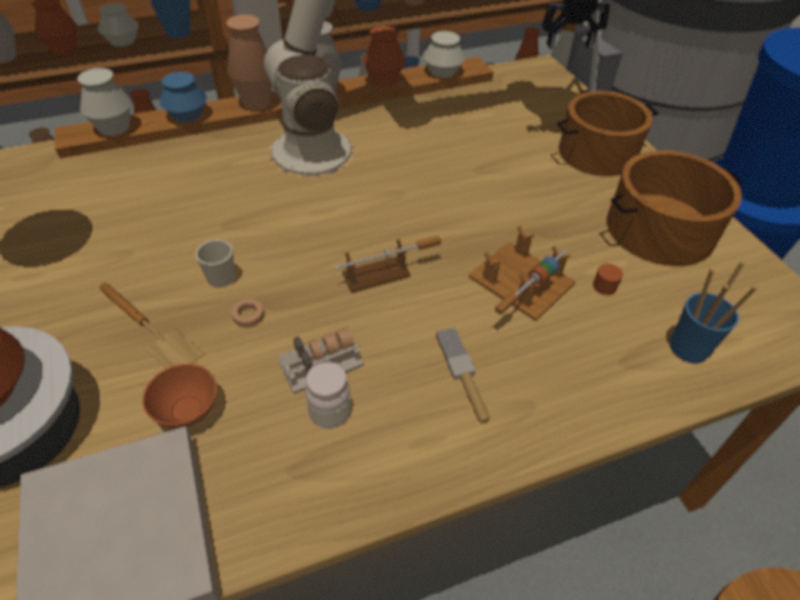

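```bash
cat > h.py <<'E'
import numpy as np, cv2
from bench import arm, optics
def px2w(cam,u,v,z):
    c=optics.get_calibration(cam); R=cv2.Rodrigues(np.array(c["rvec"],float))[0]; t=np.array(c["tvec"]).ravel()
    r=R.T@np.linalg.solve(c["K"],[u,v,1.]); o=-R.T@t
    return o+r*(z-o[2])/r[2]
def w2px(cam,P):
    c=optics.get_calibration(cam); return cv2.projectPoints(np.float64(P).reshape(-1,1,3),c["rvec"],c["tvec"],c["K"],None)[0].reshape(-1,2)
def crop(p,name,u0,v0,u1,v1,s,step=10):
    q=cv2.resize(p[v0:v1,u0:u1],None,fx=s,fy=s,interpolation=cv2.INTER_CUBIC)
    q=cv2.convertScaleAbs(q,alpha=1.6)
    for u in range(-(-u0//step)*step,u1,step):
        x=int((u-u0+.5)*s); cv2.line(q,(x,0),(x,6),(255,255,255),1); cv2.putText(q,str(u),(x-10,18),0,.35,(255,255,0))
    for v in range(-(-v0//step)*step,v1,step):
        y=int((v-v0+.5)*s); cv2.line(q,(0,y),(6,y),(255,255,255),1); cv2.putText(q,str(v),(8,y+4),0,.35,(255,255,0))
    cv2.imwrite(f"pics/{name}.png",q); print(q.shape)
E
python3 - <<'E'
from h import *
p=np.load("top0.npz")["p"]
crop(p,"c1",208,150,374,268,4.8)
crop(p,"c2",115,150,215,252,5.8)
E
```

```text
(566, 797, 3)
(592, 580, 3)
```

View pics/c1.png

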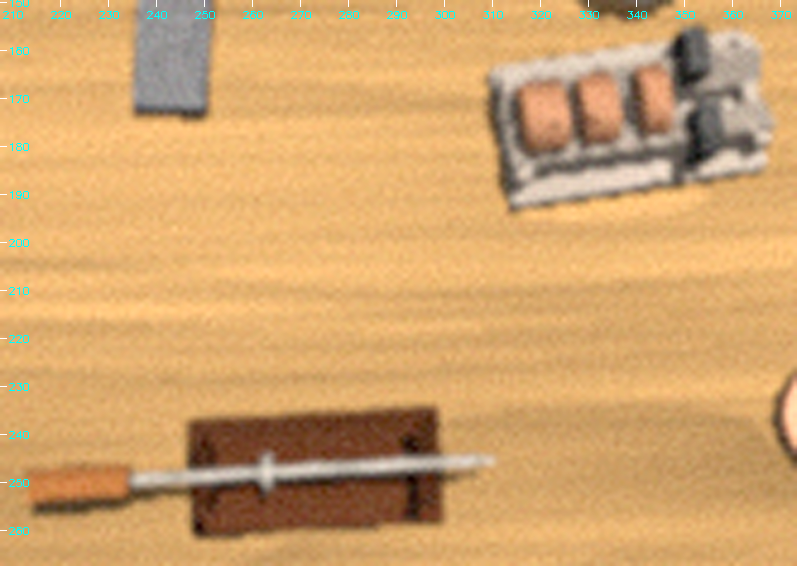

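View pics/c2.png

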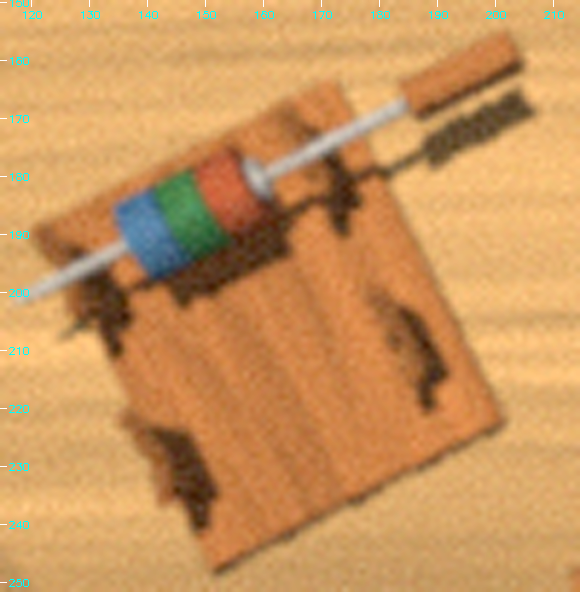

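Run:
```python
from h import *
f=lambda x,y,z,u0,v0,s:px2w("top",u0+x/s-.5,v0+y/s-.5,z)
a=lambda x,y,z:f(x,y,z,208,150,4.8)
b=lambda x,y,z:f(x,y,z,115,150,5.8)
np.set_printoptions(precision=1,suppress=True)
def show(n,P): print(n,[p[:2].round(1).tolist() for p in P])
show("skewer tail,hfront,collar,tip",[a(31,486,63),a(131,481,63),a(266,471,58),a(493,461,55)])
show("rest corners",[a(190,421,0),a(436,408,0),a(441,521,0),a(196,535,0)])
show("rings",[a(545,116,67.5),a(600,107,67.5),a(654,99,67.5)])
show("cradle top corners",[a(490,73,45),a(512,208,45)])
show("rack base corners",[b(335,82,12),b(505,425,12),b(217,574,12),b(35,230,12)])
show("loaded rod",[b(25,297,68),b(405,105,68),])
for k in ("top","scene"):
    z=np.load(k+"0.npz");d=z["d"];print((d==0).mean())
d=np.load("top0.npz")["d"]
c=optics.get_calibration("top");R=cv2.Rodrigues(np.array(c["rvec"],float))[0];t=np.array(c["tvec"]).ravel()
v,u=np.mgrid[0:420,0:560];K=c["K"]
P=(np.stack([(u-K[0,2])/K[0,0]*d,(v-K[1,2])/K[1,1]*d,d],-1)-t)@R
np.save("P.npy",P)
print("Z rack rows");
for r in range(185,240,3): print(r,P[r,130:200:3,2].round(0).astype(int).tolist())
print("cradle")
for r in range(158,196,3): print(r,P[r,306:372:2,2].round(0).astype(int).tolist())
print("handle/rod",P[244:256,225,:].round(0).tolist())
```

```text
skewer tail,hfront,collar,tip [[469.8, 146.5], [470.8, 97.7], [473.7, 32.1], [475.3, -79.3]]
rest corners [[501.6, 73.3], [504.6, -55.1], [446.1, -55.6], [442.7, 71.4]]
rings [[644.0, -110.7], [647.7, -138.0], [650.9, -164.9]]
cradle top corners [[671.5, -86.3], [602.0, -94.6]]
rack base corners [[692.2, 257.3], [540.3, 184.6], [480.5, 307.7], [631.0, 387.3]]
loaded rod [[593.9, 368.9], [668.6, 213.8]]
0.004345238095238096
0.004077380952380952
Z rack rows
185 [8, 13, 75, 80, 1003, 81, 78, 72, 81, 78, 73, 13, 9, 10, 8, 17, 11, 9, 3, -1, 3, 0, 2, 1]
188 [12, 14, 81, 81, 81, 81, 79, 77, 72, 71, 63, 10, 10, 12, 10, 12, 11, 13, 12, -3, 0, -1, 3, -1]
191 [12, 11, 69, 79, 80, 79, 76, 69, 64, 14, 12, 13, 9, 14, 13, 12, 8, 10, 10, 6, 1, -2, -1, 1]
194 [66, 66, 12, 77, 72, 71, 63, 10, 11, 14, 13, 15, 10, 11, 13, 13, 10, 11, 14, 10, 0, -3, -1, -2]
197 [53, 30, 12, 10, 64, 12, 12, 11, 11, 13, 11, 11, 8, 12, 10, 13, 13, 11, 10, 10, 6, 0, -1, 0]
200 [62, 39, 18, 11, 10, 11, 11, 14, 12, 15, 12, 11, 10, 14, 13, 7, 78, 74, 11, 16, 9, 0, 0, 1]
203 [75, 44, 27, 13, 10, 12, 12, 13, 10, 13, 12, 12, 8, 11
[... 2432 characters left out ...]
6, 11, 11, 13, 13, 13, 14, 13, 12, 14, 11, 9, 8, 2, 1, 1, -1]
188 [0, 2, -3, -1, 12, 10, 15, 12, 15, 13, 12, 15, 13, 13, 14, 11, 12, 12, 9, 6, 3, -5, 0, 1, -1, -1, 2, 0, 0, -2, 0, 1, 0]
191 [2, 1, 3, 1, 0, 13, 13, 14, 10, 5, -1, 3, 3, 1, 1, -1, 1, -2, 2, 1, -1, 0, 1, -1, -2, 1, -2, 2, 0, 0, -1, 1, 0]
194 [-2, -2, 3, -3, 0, 0, -3, -2, 3, 3, 0, -2, 0, 2, -2, 1, 1, -1, -3, -5, -4, -3, -3, -2, -1, -1, -1, 0, 0, -1, -1, -2, 1]
handle/rod [[486.0, 129.0, -2.0], [484.0, 129.0, -1.0], [481.0, 129.0, -0.0], [478.0, 120.0, 63.0], [475.0, 121.0, 62.0], [473.0, 120.0, 65.0], [471.0, 121.0, 64.0], [468.0, 121.0, 64.0], [466.0, 121.0, 60.0], [464.0, 121.0, 61.0], [462.0, 129.0, -2.0], [459.0, 129.0, 3.0]]
```

Run:
```python
from h import *
P=np.load("P.npy"); np.set_printoptions(precision=2,suppress=True)
def fit(q,flip=True):
    l=cv2.fitLine(q[:,:2].astype(np.float32),cv2.DIST_HUBER,0,.01,.01).ravel(); d=l[:2]*(-1 if l[1]>0 else 1); return d,l[2:]
def at(d,c,y): return c+d*(y-c[1])/d[1]
s=P[240:258,212:312].reshape(-1,3)
h=s[(s[:,2]>57)&(s[:,2]<70)&(s[:,1]>97)&(s[:,1]<150)]; r=s[(s[:,2]>50)&(s[:,2]<63)&(s[:,1]<95)&(abs(s[:,0]-473)<8)&(abs(s[:,1]-32)>8)&(abs(s[:,1]-62)>8)&(abs(s[:,1]+48)>8)]
print("handle",h.mean(0),np.ptp(h,axis=0)); d,c=fit(h);print(d)
print("rod",len(r),r.mean(0)); d,c=fit(r);print(d,at(d,c,122),at(d,c,0),r[:,1].min(), h[:,1].max())
# rings
g=P[160:186,314:352].reshape(-1,3); g=g[(g[:,2]>52)&(g[:,2]<80)]
d0=np.array([.126,-.992]); al=g[:,:2]@d0; 
hist=np.histogram(al,bins=np.arange(170,260,2));print(list(zip(hist[1].astype(int),hist[0])))
n0=np.array([.992,.126]);
for lo,hi in ((175,203),(203,232),(232,262)):
    m=(al>lo)&(al<hi); t=g[m]; w=t[:,:2]@n0; a=al[m]; print("ring",m.sum(),"along",np.percentile(a,[2,98]),"perp mid",(np.percentile(w,2)+np.percentile(w,98))/2,np.percentile(w,[2,98]),w.mean(), t[:,2].max())
# stop
g=P[154:184,344:362].reshape(-1,3); g=g[(g[:,2]>62)&(g[:,2]<75)]; print("stop pts",np.c_[g[:,:2]@d0,g[:,:2]@n0,g[:,2]].round(0).astype(int).tolist())
g=P[158:196,306:322].reshape(-1,3);g=g[(g[:,2]>30)&(g[:,2]<75)]; print("mouth along", np.sort(g[:,:2]@d0)[:12])
g=P[158:196,306:380].reshape(-1,3);g=g[(g[:,2]>5)&(g[:,2]<75)]; print("base along", np.percentile(g[:,:2]@d0,[1,99]),"perp",np.percentile(g[:,:2]@n0,[1,99]))
# rack
D=np.array([74.7,-155.1]);D/=np.hypot(*D);N=np.array([-D[1],D[0]])
g=P[150:250,115:215].reshape(-1,3);g=g[(g[:,2]>62)&(g[:,2]<85)];al=g[:,:2]@D;pe=g[:,:2]@N
m=(al>-140)&(al<200)
L=g[(pe>pe.max()-70)&(g[:,2]<73)]
o=np.array([586,284.2]);
for q in np.c_[al-o@D,pe-o@N,g[:,2]][(pe-o@N)<15].round(0).astype(int): print(q.tolist(),end=" ")
print(D,N)
g=P[150:250,115:215].reshape(-1,3);g=g[(g[:,2]>7)&(g[:,2]<17)];a=g[:,:2]@D-o@D;b=g[:,:2]@N-o@N; print("rack base",np.percentile(a,[1,99]),np.percentile(b,[1,99]))
```

```text
handle [471.75 122.87  62.8 ] [16.09 48.86  8.79]
[ 0.04 -1.  ]
rod 138 [474.8    4.53  57.43]
[ 0.03 -1.  ] [471.46 122.  ] [474.85   0.  ] -81.30669877040101 146.681035599251
[(np.int64(170), np.int64(0)), (np.int64(172), np.int64(0)), (np.int64(174), np.int64(0)), (np.int64(176), np.int64(0)), (np.int64(178), np.int64(0)), (np.int64(180), np.int64(0)), (np.int64(182), np.int64(18)), (np.int64(184), np.int64(12)), (np.int64(186), np.int64(14)), (np.int64(188), np.int64(10)), (np.int64(190), np.int64(11)), (np.int64(192), np.int64(12)), (np.int64(194), np.int64(14)), (np.int64(196), np.int64(13)), (np.int64(198), np.int64(11)), (np.int64(200), np.int64(12)), (np.int64(202), np.int64(10)), (np.int64(204), np.int64(0)), (np.int64(206), np.int64(0)), (np.int64(208), np.int64(0)), (np.int64(210), np.int64(4)), (np.int64(212), np.int64(18)), (np.int64(214), np.int64(12)), (np.int64(216), np.int64(10)), (np.int64(218), np.int64(15)), (np.int64(220), np.int64(13)), (np.int64(222), np.int64(13)), (np.int64(224), np.int64(7)), (np.int64(226), np.int64(14)), (np.int64(228), np.int64(12)), (np
[... 4642 characters left out ...]
5] [-56, -32, 68] [-54, -33, 68] [-52, -34, 66] [-51, -35, 65] [-49, -36, 63] [-55, -35, 67] [-54, -35, 62] [-52, -37, 65] [-55, -38, 63] [-54, -41, 62] [-52, -42, 63] [-50, -43, 63] [-55, -43, 63] [-51, -45, 69] [-50, -46, 65] [-55, -46, 67] [-52, -48, 70] [-51, -48, 68] [-49, -49, 66] [-56, -48, 68] [-52, -50, 73] [-51, -51, 69] [-49, -52, 69] [-55, -51, 74] [-53, -53, 75] [-50, -54, 77] [-50, -54, 69] [-50, -54, 62] [-57, -53, 71] [-53, -55, 78] [-51, -56, 76] [-50, -57, 74] [-56, -56, 77] [-54, -58, 78] [-51, -59, 79] [-50, -60, 78] [-57, -59, 79] [-55, -59, 76] [-53, -61, 78] [78, -157, 63] [77, -159, 64] [76, -161, 67] [ 0.43 -0.9 ] [0.9  0.43]
rack base [-65.6   70.91] [-81.58  85.65]
```

```bash
cat >> h.py <<'E'
def pose():
    s=arm.read_state(); q=s["ee_rot"]
    from scipy.spatial.transform import Rotation as Ro
    x=Ro.from_quat(q).as_matrix()[:,0]; return s,np.array(s["position"]),np.arctan2(x[1],x[0])
def plan(x,y,z,yaw,n):
    s,p,a=pose(); T=np.array([x,y,z]); da=(yaw-a)/n; st=(T-p)/n
    print("clock",round(s["clock"],2),"pos",p.round(1),"yaw",round(a,4),"F",np.round(s["contact_force"],1),"M",np.round(s["wrist_torque"],2),"w",round(s["gripper_width"],1),"step mm",np.linalg.norm(st).round(1))
    out=[]
    for i in range(n):
        b=a+da*i; c,sn=np.cos(b),np.sin(b)
        out.append([round((c*st[0]+sn*st[1])/10,2),round((sn*st[0]-c*st[1])/10,2),round(-st[2]/10,2),round(-da,3)])
    print(out)
E
python3 -c "
from h import *
plan(471.5,123.5,120,-1.545,16)"
```

```text
clock 0.1 pos [141.  608.3 204.5] yaw -0.228 F [ 0.3 -0.1 -0.6] M [0.03 0.03 0.03] w 85.6 step mm 37.1
[[np.float64(2.7), np.float64(2.48), np.float64(0.53), np.float64(0.082)], [np.float64(2.89), np.float64(2.25), np.float64(0.53), np.float64(0.082)], [np.float64(3.07), np.float64(2.01), np.float64(0.53), np.float64(0.082)], [np.float64(3.22), np.float64(1.75), np.float64(0.53), np.float64(0.082)], [np.float64(3.36), np.float64(1.48), np.float64(0.53), np.float64(0.082)], [np.float64(3.47), np.float64(1.2), np.float64(0.53), np.float64(0.082)], [np.float64(3.55), np.float64(0.91), np.float64(0.53), np.float64(0.082)], [np.float64(3.62), np.float64(0.61), np.float64(0.53), np.float64(0.082)], [np.float64(3.65), np.float64(0.31), np.float64(0.53), np.float64(0.082)], [np.float64(3.67), np.float64(0.01), np.float64(0.53), np.float64(0.082)], [np.float64(3.66), np.float64(-0.29), np.float64(0.53), np.float64(0.082)], [np.float64(3.62), np.float64(-0.59), np.float64(0.53), np.float64(0.082)], [np.float64(3.56), np.float64(-0.88), np.float64(0.53), np.float64(0.082)], [np.float64(3.47), np.float64(-1.17), np.float64(0.53), np.float64(0.082)], [np.float64(3.37), np.float64(-1.45), np.float64(0.53), np.float64(0.082)], [np.float64(3.24), np.float64(-1.73), np.float64(0.53), np.float64(0.082)]]
```

Emit:
send_rows --steps '[[[2.7,2.5,0.5,0.08,1],[2.9,2.25,0.5,0.08,1],[3.05,2.0,0.5,0.08,1],[3.2,1.75,0.5,0.08,1],[3.35,1.5,0.5,0.08,1],[3.45,1.2,0.5,0.08,1],[3.55,0.9,0.5,0.08,1],[3.6,0.6,0.5,0.08,1],[3.65,0.3,0.5,0.08,1],[3.65,0,0.5,0.08,1]]]'

```text
clock: 0.93
position: [348.8, 295.8, 148.4]
ee_rot: [0.864, -0.503, 0.0, 0.003]
contact_force: [0.6, 0.6, 0.9]
gripper_width: 85.2
```

```bash
python3 -c "
from h import *
plan(471.5,123.5,100,-1.545,8)" | sed 's/np.float64//g'
```

```text
clock 0.93 pos [348.8 295.8 148.4] yaw -1.0542 F [0.6 0.6 0.9] M [ 0.07 -0.09 -0.03] w 85.2 step mm 27.1
[[(2.63), (-0.27), (0.6), (0.061)], [(2.61), (-0.43), (0.6), (0.061)], [(2.58), (-0.59), (0.6), (0.061)], [(2.54), (-0.75), (0.6), (0.061)], [(2.49), (-0.9), (0.6), (0.061)], [(2.43), (-1.05), (0.6), (0.061)], [(2.36), (-1.2), (0.6), (0.061)], [(2.28), (-1.34), (0.6), (0.061)]]
```

Emit:
send_rows --steps '[[[2.65,-0.25,0.6,0.06,1],[2.6,-0.45,0.6,0.06,1],[2.6,-0.6,0.6,0.06,1],[2.55,-0.75,0.6,0.06,1],[2.5,-0.9,0.6,0.06,1],[2.45,-1.05,0.6,0.06,1],[2.35,-1.2,0.6,0.06,1],[2.3,-1.35,0.6,0.06,1],[0,0,0,0,1]]]'

```text
clock: 1.68
position: [474.0, 104.6, 96.2]
ee_rot: [0.708, -0.706, 0.0, 0.006]
contact_force: [-0.2, 0.6, 0.1]
gripper_width: 85.2
```

```bash
sed -i 's/    print(out)/    print([[float(v) for v in r] for r in out])/' h.py
python3 - <<'E'
from h import *
plan(471.5,123.5,36,-1.545,5)
p,d=optics.get_image("top"); np.savez("top1.npz",p=p,d=d); crop(p,"c3",195,200,325,285,6)
E
```

```text
clock 1.68 pos [474.  104.6  96.2] yaw -1.5689 F [-0.2  0.6  0.1] M [ 0.02  0.03 -0.04] w 85.2 step mm 12.6
[[-0.38, 0.05, 1.2, -0.005], [-0.38, 0.05, 1.2, -0.005], [-0.38, 0.05, 1.2, -0.005], [-0.38, 0.04, 1.2, -0.005], [-0.38, 0.04, 1.2, -0.005]]
(510, 780, 3)
```

View pics/c3.png

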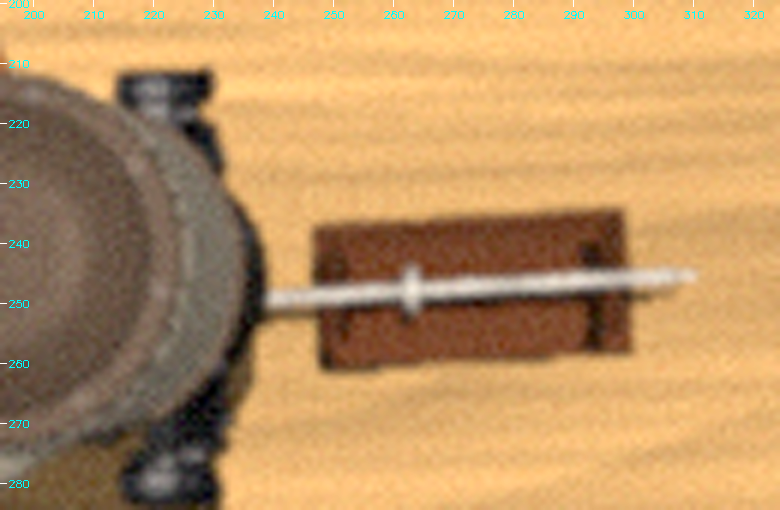

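Emit:
send_rows --steps '[[[-0.6,0.05,0.8,-0.006,1],[-0.5,0.05,1.2,-0.006,1],[-0.4,0.05,1.2,-0.006,1],[-0.4,0.05,1.2,-0.006,1],[0,0.05,1.0,0,1],[0,0,0.6,0,1],[0,0,0,0,1]]]'

```text
clock: 2.32
position: [467.7, 131.1, 32.9]
ee_rot: [0.721, -0.693, 0.0, 0.004]
contact_force: [0.0, 0.6, -0.2]
gripper_width: 85.5
```

```bash
python3 -c "
from h import *
plan(471.5,123.5,36,-1.545,2)"
```

```text
clock 2.32 pos [467.7 131.1  32.9] yaw -1.5309 F [ 0.   0.6 -0.2] M [-0.02  0.04 -0.  ] w 85.5 step mm 4.5
[[0.39, -0.17, -0.16, 0.007], [0.39, -0.18, -0.16, 0.007]]
```

Emit:
send_rows --steps '[[[0.5,-0.25,-0.2,0.01,1],[0,0,0,0,1],[0,0,0,0,1]]]'

```text
clock: 2.57
position: [470.4, 127.6, 35.5]
ee_rot: [0.719, -0.695, 0.0, 0.004]
contact_force: [-0.3, 0.0, 0.1]
gripper_width: 85.3
```

```bash
python3 -c "
from h import *
plan(471.5,123.5,36,-1.545,1)"
```

```text
clock 2.57 pos [470.4 127.6  35.5] yaw -1.538 F [-0.3  0.   0.1] M [ 0.02 -0.03 -0.01] w 85.3 step mm 4.3
[[0.41, -0.1, -0.05, 0.007]]
```

Emit:
send_rows --steps '[[[0.4,-0.1,-0.05,0.007,0.6],[0,0,0,0,0.4],[0,0,0,0,0.2],[0,0,0,0,0],[0,0,0,0,0],[0,0,0,0,0],[0,0,0,0,0],[0,0,0,0,0],[0,0,0,0,0],[0,0,0,0,0]]]'

```text
clock: 3.4
position: [473.1, 123.3, 38.3]
ee_rot: [0.715, -0.699, 0.001, 0.002]
contact_force: [-1.2, -0.1, -0.4]
gripper_width: -0.2
```

```bash
python3 -c "
from h import *
plan(471.5,123.5,100,-1.545,5)"
```

```text
clock 3.4 pos [473.1 123.3  38.3] yaw -1.5471 F [-1.2 -0.1 -0.4] M [-0.01  0.01 -0.02] w -0.2 step mm 12.4
[[-0.0, 0.03, -1.23, -0.0], [-0.0, 0.03, -1.23, -0.0], [-0.0, 0.03, -1.23, -0.0], [-0.0, 0.03, -1.23, -0.0], [-0.0, 0.03, -1.23, -0.0]]
```

Run:
```python
from h import *
p,d=optics.get_image("scene"); np.savez("sc1.npz",p=p,d=d); print(w2px("scene",[[473,123,38],[471.5,123.5,55],[475,-80,55]]))
crop(p,"c4",210,110,350,215,5.6)
```

```text
[[299.0739349  174.17735941]
 [299.37627969 169.59445418]
 [233.01721838 186.78398663]]
(588, 784, 3)
```

View pics/c4.png

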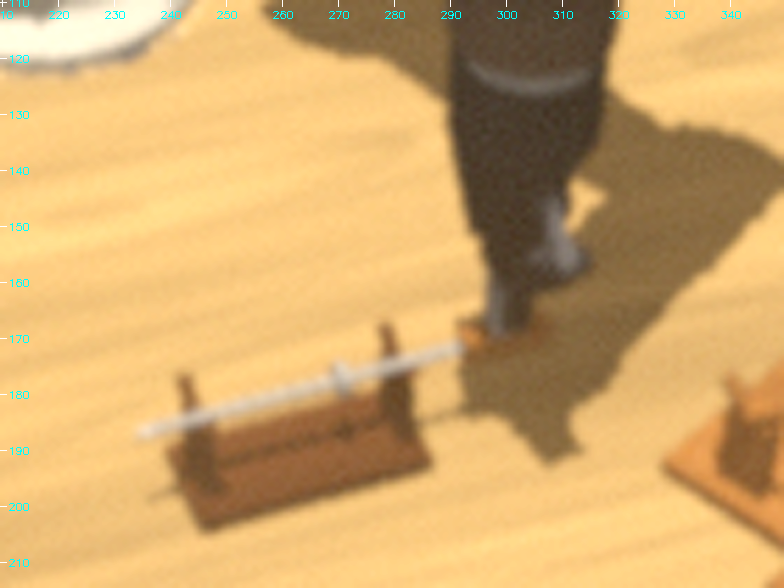

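Run:
```python
from h import *
z=np.load("sc1.npz");d=z["d"];c=optics.get_calibration("scene");R=cv2.Rodrigues(np.array(c["rvec"],float))[0];t=np.array(c["tvec"]).ravel();K=np.array(c["K"])
v,u=np.mgrid[0:420,0:560]
P=(np.stack([(u-K[0,2])/K[0,0]*d,(v-K[1,2])/K[1,1]*d,d],-1)-t)@R
for r in range(146,177,2):
    print(r,[P[r,k].round(0).astype(int).tolist() for k in range(290,318,3)])
s=arm.read_state();print(s["gripper_width"],s["position"],s["joints"].round(3))
```

```text
146 [[301, 165, -1], [444, 111, 126], [471, 107, 149], [495, 105, 168], [498, 113, 168], [512, 115, 179], [510, 125, 174], [516, 131, 178], [328, 239, -1], [329, 250, -3]]
148 [[310, 161, -2], [445, 111, 119], [470, 109, 140], [493, 107, 158], [498, 114, 161], [515, 114, 175], [514, 123, 171], [516, 131, 170], [335, 236, -3], [337, 247, -4]]
150 [[319, 158, -2], [448, 110, 115], [468, 110, 130], [498, 105, 156], [497, 114, 153], [514, 115, 166], [517, 122, 167], [345, 221, 1], [345, 232, -2], [348, 241, -2]]
152 [[331, 152, 1], [330, 164, -4], [470, 109, 125], [492, 108, 143], [499, 114, 148], [506, 119, 152], [521, 121, 164], [525, 128, 164], [359, 225, 3], [355, 238, -4]]
154 [[339, 149, 0], [343, 158, 0], [467, 111, 115], [493, 108, 137], [490, 119, 131], [489, 128, 128], [523, 120, 158], [526, 128, 158], [366, 222, 1], [366, 233, -2]]
156 [[345, 147, -3], [352, 155, 0], [469, 111, 109], [489, 110, 126], [473, 128, 107], [517, 115, 147], [529, 118, 156], [532, 125, 157], [535, 133, 158], [376, 229, -1]]
158 [[354, 143, -3], [358, 152, -2], [365, 160, 1], [486, 112, 115], [490, 120
[... 968 characters left out ...]
80, 118, 63], [478, 129, 57], [479, 138, 56], [478, 148, 52], [432, 183, 0], [434, 192, 0], [437, 201, -1]]
172 [[474, 93, 57], [478, 100, 59], [481, 109, 59], [476, 121, 50], [481, 128, 53], [477, 140, 45], [438, 170, 1], [441, 179, 2], [442, 189, -1], [446, 197, 0]]
174 [[424, 115, -3], [484, 98, 57], [478, 110, 47], [437, 140, 1], [437, 151, -3], [442, 158, 0], [445, 167, 0], [448, 176, 0], [451, 185, 0], [452, 195, -3]]
176 [[430, 113, -5], [436, 121, -2], [435, 131, -6], [445, 137, 1], [445, 147, -3], [444, 158, -7], [452, 164, -2], [1304, -278, 910], [458, 181, -1], [461, 191, -2]]
-0.27935573514657175 [473.09842769 123.31208589  38.26106213] [ 0.59   0.357 -0.535  0.004 -0.681 -0.569]
```

Emit:
send_rows --steps '[[[0,0,-0.8,0,0],[0,0,-0.8,0,0],[0,0,-0.8,0,0],[0,0,-0.8,0,0],[0,0,0,0,0],[0,0,0,0,0]]]'

```text
clock: 3.95
position: [473.7, 123.8, 74.7]
ee_rot: [0.716, -0.699, 0.001, 0.001]
contact_force: [-0.7, -0.5, 0.9]
gripper_width: -0.1
```

Run:
```python
from h import *
plan(471.5,123.5,100,-1.545,5)
p,d=optics.get_image("scene"); np.savez("sc2.npz",p=p,d=d); a=p.copy()
crop(p,"c5",210,60,350,200,4.2)
```

```text
clock 3.95 pos [473.7 123.8  74.7] yaw -1.5467 F [-0.7 -0.5  0.9] M [-0.03  0.02  0.03] w -0.1 step mm 5.1
[[0.01, 0.04, -0.51, -0.0], [0.01, 0.04, -0.51, -0.0], [0.01, 0.04, -0.51, -0.0], [0.01, 0.04, -0.51, -0.0], [0.01, 0.04, -0.51, -0.0]]
(588, 588, 3)
```

View pics/c5.png

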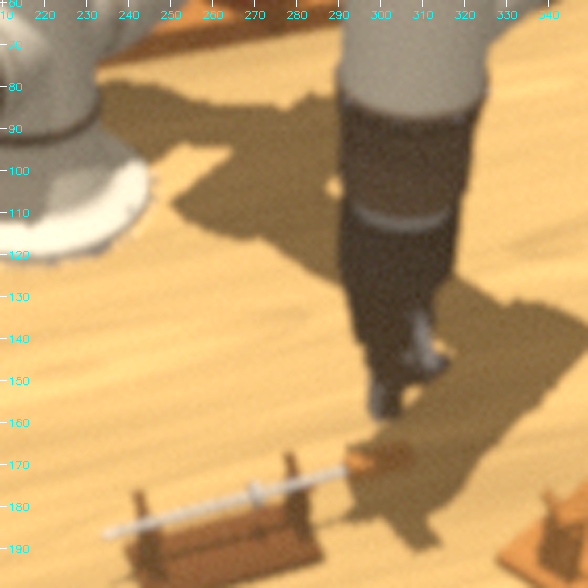

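```bash
cat >> h.py <<'E'
def cloud(cam,d):
    c=optics.get_calibration(cam);R=cv2.Rodrigues(np.array(c["rvec"],float))[0];t=np.array(c["tvec"]).ravel();K=np.array(c["K"])
    v,u=np.mgrid[0:420,0:560]
    return (np.stack([(u-K[0,2])/K[0,0]*d,(v-K[1,2])/K[1,1]*d,d],-1)-t)@R
E
python3 - <<'E'
from h import *
P=cloud("scene",np.load("sc2.npz")["d"])
g=P[120:163,285:325].reshape(-1,3); g=g[(g[:,2]>66)&(g[:,2]<300)&(g[:,0]>440)]
for z in range(66,200,8):
    m=g[(g[:,2]>=z)&(g[:,2]<z+8)]
    if len(m): print(z,len(m),"x",np.percentile(m[:,0],[3,97]).round(0),"y",np.percentile(m[:,1],[3,97]).round(0))
p,d=optics.get_image("top"); np.savez("top2.npz",p=p,d=d)
g=cloud("top",d)[200:300,195:250].reshape(-1,3); g=g[(g[:,2]>66)&(g[:,2]<600)]
for z in range(66,200,8):
    m=g[(g[:,2]>=z)&(g[:,2]<z+8)]
    if len(m): print("top",z,len(m),"x",np.percentile(m[:,0],[3,97]).round(0),"y",np.percentile(m[:,1],[3,97]).round(0))
E
```

```text
98 7 x [471. 484.] y [114. 128.]
106 16 x [471. 489.] y [112. 130.]
114 19 x [470. 490.] y [111. 129.]
122 19 x [468. 490.] y [112. 129.]
130 12 x [469. 490.] y [113. 118.]
138 12 x [461. 500.] y [110. 130.]
146 34 x [452. 508.] y [110. 132.]
154 19 x [443. 515.] y [110. 124.]
162 44 x [442. 523.] y [107. 130.]
170 27 x [443. 529.] y [106. 131.]
178 39 x [463. 536.] y [106. 129.]
186 72 x [464. 537.] y [105. 136.]
194 56 x [459. 531.] y [104. 128.]
top 66 6 x [453. 494.] y [64. 66.]
top 154 4 x [439. 512.] y [110. 112.]
top 162 7 x [433. 521.] y [110. 112.]
top 170 13 x [432. 517.] y [110. 114.]
top 178 19 x [424. 526.] y [110. 118.]
top 186 111 x [414. 535.] y [110. 135.]
top 194 70 x [416. 533.] y [112. 132.]
```

Emit:
send_rows --steps '[[[0,0.2,0,0,1],[0,0,0,0,1],[0,0,0,0,1],[0,0,0,0,1],[0,0,0.8,0,1],[0,0,1.2,0,1],[0,0,1.2,0,1],[0,0,1.2,0,1],[0,0,0.9,0,1],[0,0,0,0,1]]]'

```text
clock: 4.88
position: [470.1, 122.8, 15.6]
ee_rot: [0.715, -0.699, 0.001, 0.003]
contact_force: [-0.5, -0.2, 0.8]
gripper_width: 85.3
```

```bash
python3 -c "
from h import *
plan(471.3,123.5,12,-1.545,1)"
```

```text
clock 4.88 pos [470.1 122.8  15.6] yaw -1.5472 F [-0.5 -0.2  0.8] M [-0.01 -0.01 -0.03] w 85.3 step mm 3.9
[[-0.07, -0.13, 0.36, -0.002]]
```

Emit:
send_rows --steps '[[[0,-0.12,0.35,0,1],[0,0,0,0,0.5],[0,0,0,0,0.2],[0,0,0,0,0],[0,0,0,0,0],[0,0,0,0,0],[0,0,0,0,0],[0,0,0,0,0],[0,0,0,0,0],[0,0,0,0,0]]]'

```text
clock: 5.72
position: [471.3, 122.9, 12.7]
ee_rot: [0.715, -0.699, 0.0, 0.002]
contact_force: [0.0, 0.1, -0.6]
gripper_width: 15.1
```

Emit:
send_rows --steps '[[[0,0,-0.5,0,0],[0,0,-0.7,0,0],[0,0,-0.9,0,0],[0,0,-1,0,0],[0,0,-1,0,0],[0,0,-1,0,0],[0,0,-0.8,0,0],[0,0,-0.4,0,0],[0,0,0,0,0]]]'

```text
clock: 6.47
position: [472.8, 123.8, 83.7]
ee_rot: [0.715, -0.699, 0.001, -0.0]
contact_force: [-0.5, -0.8, -0.4]
gripper_width: 15.0
```

```bash
cat >> h.py <<'E'
def rod(cam="top",zlo=30,tag="r",reach=260):
    """fit the rod sticking out in front of the gripper: direction, slope, tip"""
    s,p,a=pose(); im,d=optics.get_image(cam); np.savez(f"{tag}.npz",p=im,d=d); P=cloud(cam,d).reshape(-1,3)
    D=np.array([np.cos(a),np.sin(a)]);N=np.array([-D[1],D[0]]); q=P[:,:2]-p[:2]; al=q@D; pe=q@N
    m=(al>55)&(al<reach)&(abs(pe)<14)&(P[:,2]>zlo)&(P[:,2]<p[2]+75); al,pe,z=al[m],pe[m],P[m,2]
    print("clock",round(s["clock"],2),"pos",p.round(1),"yaw",round(a,4),"F",np.round(s["contact_force"],1),"n",m.sum(),"tip al",np.sort(al)[-4:].round(1))
    c=abs(pe)<6; k=np.polyfit(al[c],pe[c],1); r=abs(pe-np.polyval(k,al))<3.2; k=np.polyfit(al[r],pe[r],1)
    kz=np.polyfit(al[r],z[r],1); r2=abs(z-np.polyval(kz,al))<5; kz=np.polyfit(al[r&r2],z[r&r2],1)
    print("perp at 0,100,200:",np.polyval(k,[0,100,200]).round(2),"slope",k[0].round(4),"| ztop at 0,100,200",np.polyval(kz,[0,100,200]).round(1))
    hc=al[abs(pe)>6]; print("collar al",np.sort(hc).round(0).tolist()[:30])
E
python3 -c "
from h import *
rod('top',90)
rod('scene',90,'r2')"
```

```text
clock 6.47 pos [472.8 123.8  83.7] yaw -1.5473 F [-0.5 -0.8 -0.4] n 199 tip al [197.4 199.1 201.7 203.7]
perp at 0,100,200: [0.82 0.56 0.31] slope -0.0026 | ztop at 0,100,200 [129.6 128.6 127.5]
collar al [91.0, 92.0, 93.0, 94.0, 95.0]
clock 6.52 pos [472.6 123.8  83.3] yaw -1.5474 F [ 0.7  0.3 -1.3] n 126 tip al [196.3 198.6 200.6 202.5]
perp at 0,100,200: [2.14 2.5  2.86] slope 0.0036 | ztop at 0,100,200 [126.  126.2 126.3]
collar al [61.0, 91.0, 91.0, 91.0, 94.0, 94.0, 94.0, 94.0, 94.0, 111.0, 128.0, 140.0, 152.0, 180.0, 191.0]
```

Run:
```python
from h import *
plan(615.6,133,75,-1.4445,6)
P=np.load("P.npy"); d0=np.array([.126,-.992]);n0=np.array([.992,.126])
g=P[150:200,300:375].reshape(-1,3);g=g[(g[:,2]>6)&(g[:,2]<80)]; a=g[:,:2]@d0;w=g[:,:2]@n0
lo=[];hi=[];mid=[]
for x in range(182,304,4):
    m=(a>=x)&(a<x+4); m&=(w>580)&(w<680); lo.append((x+2,w[m].min())); hi.append((x+2,w[m].max()))
print("edge slopes",np.polyfit(*np.array(lo).T,1),np.polyfit(*np.array(hi).T,1))
r=P[160:186,314:352].reshape(-1,3); r=r[(r[:,2]>60)&(r[:,2]<80)&(r[:,:2]@n0>608)&(r[:,:2]@n0<648)&(r[:,:2]@d0<258)]
print("ring top slope",np.polyfit(r[:,:2]@d0,r[:,:2]@n0,1))
```

```text
clock 6.57 pos [472.2 123.5  82.6] yaw -1.5476 F [ 0.7 -0.1 -1.2] M [ 0.07 -0.   -0.03] w 15.0 step mm 24.0
[[-0.1, -2.39, 0.13, -0.017], [-0.06, -2.4, 0.13, -0.017], [-0.02, -2.4, 0.13, -0.017], [0.02, -2.4, 0.13, -0.017], [0.06, -2.4, 0.13, -0.017], [0.1, -2.39, 0.13, -0.017]]
edge slopes [-4.40189668e-03  5.92530154e+02] [-5.77821753e-02  6.76809705e+02]
ring top slope [-1.99166898e-03  6.27876826e+02]
```

Emit:
send_rows --steps '[[[-0.1,-1.5,0.1,-0.017,0],[-0.05,-2.4,0.1,-0.017,0],[0,-2.4,0.1,-0.017,0],[0,-2.4,0.1,-0.017,0],[0.05,-2.4,0.1,-0.017,0],[0.1,-1.7,0.1,-0.01,0],[0,0,0,0,0],[0,0,0,0,0]]]'

```text
clock: 7.23
position: [599.6, 129.9, 68.1]
ee_rot: [0.749, -0.663, -0.003, 0.008]
contact_force: [-1.1, -0.7, -0.4]
gripper_width: 15.0
```

```bash
python3 -c "
from h import *
plan(615.6,133,8,-1.447,6)"
```

```text
clock 7.23 pos [599.6 129.9  68.1] yaw -1.4486 F [-1.1 -0.7 -0.4] M [0.09 0.06 0.02] w 15.0 step mm 10.4
[[-0.02, -0.27, 1.0, -0.0], [-0.02, -0.27, 1.0, -0.0], [-0.02, -0.27, 1.0, -0.0], [-0.02, -0.27, 1.0, -0.0], [-0.02, -0.27, 1.0, -0.0], [-0.02, -0.27, 1.0, -0.0]]
```

Emit:
send_rows --steps '[[[0,-0.4,0.8,0,0],[0,-0.4,1.0,0,0],[0,-0.4,1.0,0,0],[0,-0.3,1.0,0,0],[0,-0.1,0.9,0,0],[0,0,0.3,0,0],[0,0,0,0,0],[0,0,0,0,0]]]'

```text
clock: 7.9
position: [610.0, 130.5, 9.2]
ee_rot: [0.749, -0.663, -0.005, 0.012]
contact_force: [-0.2, 0.3, -0.8]
gripper_width: 15.0
```

```bash
python3 -c "
from h import *
plan(615.6,133,8,-1.447,1)
rod('top',30,'r3',215)
rod('scene',30,'r4',215)"
```

```text
clock 7.9 pos [610.  130.5   9.2] yaw -1.4485 F [-0.2  0.3 -0.8] M [ 0.11 -0.04 -0.02] w 15.0 step mm 6.2
[[-0.18, -0.58, 0.12, -0.001]]
clock 7.9 pos [610.  130.5   9.2] yaw -1.4485 F [-0.2  0.3 -0.8] n 162 tip al [195.4 197.9 200.5 203.1]
perp at 0,100,200: [1.48 1.   0.52] slope -0.0048 | ztop at 0,100,200 [54.7 54.9 55.1]
collar al [92.0, 92.0, 92.0, 95.0, 95.0]
clock 7.95 pos [610.1 130.5   9.3] yaw -1.4485 F [ 0.8  0.9 -1.4] n 134 tip al [196.6 199.  200.6 202.1]
perp at 0,100,200: [4.11 3.54 2.96] slope -0.0058 | ztop at 0,100,200 [52.5 53.1 53.7]
collar al [74.0, 90.0, 90.0, 90.0, 90.0, 92.0, 93.0, 94.0, 95.0, 95.0, 110.0, 140.0, 154.0, 158.0]
```

Emit:
send_rows --steps '[[[0,-0.5,0.15,-0.006,0],[0,0,0,0,0],[0,0,0,0,0],[0,0,0,0,0]]]'

```text
clock: 8.33
position: [617.2, 132.0, 10.3]
ee_rot: [0.751, -0.66, -0.004, 0.009]
contact_force: [0.8, 0.6, -0.4]
gripper_width: 15.2
```

```bash
cat >> h.py <<'E'
def line(tag,alr):
    """rod & ring perp/height in cradle coordinates from a saved top image"""
    d0=np.array([.1235,-.99234]);n0=np.array([.99234,.1235])
    P=cloud("top",np.load(tag+".npz")["d"]).reshape(-1,3); a=P[:,:2]@d0; w=P[:,:2]@n0
    for lo,hi in alr:
        m=(a>lo)&(a<hi)&(abs(w-626)<25)&(P[:,2]>47)&(P[:,2]<80); ww=w[m]
        if m.sum(): print((lo,hi),m.sum(),"perp lo/hi/mean",np.percentile(ww,[3,97]).round(1),ww.mean().round(2),"z med",np.median(P[m,2]).round(1))
E
python3 -c "
from h import *
rod('top',30,'r5',215)
line('r5',[(50,75),(75,100),(100,130),(130,145),(178,204),(208,232),(238,258)])
line('top0',[(178,204),(208,232),(238,258)])"
```

```text
clock 8.33 pos [617.2 132.   10.3] yaw -1.4413 F [ 0.8  0.6 -0.4] n 162 tip al [199.7 200.  202.7 205.1]
perp at 0,100,200: [0.97 0.82 0.68] slope -0.0015 | ztop at 0,100,200 [56.  55.5 55. ]
collar al [91.0, 92.0, 92.0, 94.0, 94.0]
(50, 75) 28 perp lo/hi/mean [627.6 633.5] 630.35 z med 55.9
(75, 100) 24 perp lo/hi/mean [628.  632.8] 630.35 z med 55.5
(100, 130) 31 perp lo/hi/mean [628.1 634. ] 630.66 z med 54.6
(130, 145) 16 perp lo/hi/mean [628.  633.1] 630.42 z med 55.3
(178, 204) 145 perp lo/hi/mean [612.  644.7] 627.26 z med 64.8
(208, 232) 127 perp lo/hi/mean [612.2 645.2] 627.43 z med 63.8
(238, 258) 102 perp lo/hi/mean [612.3 643.8] 627.1 z med 63.9
(178, 204) 142 perp lo/hi/mean [611.9 644.6] 627.38 z med 64.7
(208, 232) 127 perp lo/hi/mean [611.9 645.3] 627.16 z med 64.7
(238, 258) 104 perp lo/hi/mean [611.8 644.7] 626.93 z med 64.2
```

Emit:
send_rows --steps '[[[0,0.2,0.3,0,0],[0,0,0,0,0],[0,0,0,0,0]]]'

```text
clock: 8.63
position: [615.1, 131.7, 7.5]
ee_rot: [0.751, -0.66, -0.004, 0.009]
contact_force: [0.2, 0.8, 0.2]
gripper_width: 15.0
```

```bash
python3 -c "
from h import *
rod('top',30,'r6',215)
line('r6',[(50,100),(100,145),(178,204)])"
```

```text
clock 8.63 pos [615.1 131.7   7.5] yaw -1.4415 F [0.2 0.8 0.2] n 163 tip al [199.6 199.7 202.5 204.7]
perp at 0,100,200: [0.92 0.82 0.72] slope -0.001 | ztop at 0,100,200 [52.8 52.7 52.6]
collar al [91.0, 91.0, 91.0, 93.0, 94.0, 94.0]
(50, 100) 50 perp lo/hi/mean [625.5 630.9] 628.1 z med 52.8
(100, 145) 46 perp lo/hi/mean [625.8 631.4] 628.31 z med 52.4
(178, 204) 143 perp lo/hi/mean [612.2 644.8] 627.47 z med 64.4
```

```bash
cat >> h.py <<'E'
def st():
    s,p,a=pose(); d0=np.array([.1235,-.99234]);n0=np.array([.99234,.1235]); F=np.array(s["contact_force"]);f=F[:2]
    print("clock",round(s["clock"],2),"tip along",(p[:2]@d0+204.5).round(1),"collar",(p[:2]@d0+94.5).round(1),"perp err",(p[:2]@n0-626.65).round(2),"z",p[2].round(1),"yaw",round(a,4),"F along/perp/z",(f@d0).round(1),(f@n0).round(1),F[2].round(1),"M",np.round(s["wrist_torque"],2),"w",round(s["gripper_width"],1))
E
python3 -c "
from h import *
st()"
```

```text
clock 8.68 tip along 149.8 collar 39.8 perp err -0.28 z 7.4 yaw -1.4416 F along/perp/z -0.2 -0.5 -1.6 M [0.06 0.02 0.01] w 15.1
```

Emit:
send_rows --steps '[[[0.4,0,0,0,0],[0.5,0,0,0,0],[0.5,0,0,0,0],[0.5,0,0,0,0],[0.4,0,0,0,0],[0.3,0,0,0,0],[0,0,0,0,0]]]'

```text
clock: 9.27
position: [618.4, 102.5, 7.5]
ee_rot: [0.751, -0.66, -0.004, 0.009]
contact_force: [-0.2, -0.3, -0.5]
gripper_width: 14.5
```

```bash
python3 -c "
from h import *
st()"
```

```text
clock 9.27 tip along 179.2 collar 69.2 perp err -0.34 z 7.5 yaw -1.4422 F along/perp/z 0.3 -0.3 -0.5 M [ 0.16 -0.04  0.03] w 14.5
```

Emit:
send_rows --steps '[[[0.3,-0.02,0,0,0],[0.3,0,0,0,0],[0.3,0,0,0,0],[0.3,0,0,0,0],[0.3,0,0,0,0],[0,0,0,0,0]]]'

```text
clock: 9.77
position: [620.8, 85.9, 7.7]
ee_rot: [0.751, -0.66, -0.004, 0.009]
contact_force: [0.1, -0.5, -1.9]
gripper_width: 14.6
```

```bash
python3 -c "
from h import *
st()"
```

```text
clock 9.77 tip along 195.9 collar 85.9 perp err 0.04 z 7.7 yaw -1.4423 F along/perp/z 0.5 0.0 -1.9 M [ 0.09 -0.02  0.07] w 14.6
```

```bash
cat >> h.py <<'E'
def rings(tag):
    im,d=optics.get_image("top"); np.savez(tag+".npz",p=im,d=d)
    d0=np.array([.1235,-.99234]);n0=np.array([.99234,.1235]); P=cloud("top",d).reshape(-1,3); a=P[:,:2]@d0; w=P[:,:2]@n0
    m=(abs(w-628)<17)&(P[:,2]>57)&(P[:,2]<80)&(a>90)&(a<300); h,e=np.histogram(a[m],bins=np.arange(90,300,2)); print("ring px per 2mm:"," ".join(f"{int(x)}:{c}" for x,c in zip(e,h) if c))
E
python3 -c "
from h import *
rings('g1')"
```

```text
ring px per 2mm: 180:11 182:13 184:11 186:9 188:13 190:13 192:10 194:12 196:8 198:13 200:11 202:1 208:1 210:14 212:9 214:12 216:13 218:12 220:7 222:11 224:11 226:12 238:1 240:16 242:9 244:11 246:13 248:11 250:12 252:13 254:1 264:11 266:6 268:7 270:8 272:9 274:7 276:3
```

Emit:
send_rows --steps '[[[0.35,0,0.01,0,0],[0.35,0,0.01,0,0],[0.35,0,0,0,0],[0.35,0,0,0,0],[0.35,0,0,0,0],[0.35,0,0,0,0],[0.35,0,0,0,0],[0,0,0,0,0]]]'

```text
clock: 10.48
position: [624.3, 59.5, 7.6]
ee_rot: [0.751, -0.66, -0.004, 0.009]
contact_force: [0.7, -0.5, -0.8]
gripper_width: 14.8
```

```bash
python3 -c "
from h import *
st();rings('g2')"
```

```text
clock 10.48 tip along 222.6 collar 112.6 perp err 0.19 z 7.6 yaw -1.4416 F along/perp/z 0.6 0.6 -0.8 M [ 0.1  -0.05  0.05] w 14.8
ring px per 2mm: 108:2 110:5 112:3 180:12 182:12 184:11 186:9 188:13 190:11 192:13 194:12 196:9 198:10 200:14 202:2 208:1 210:16 212:11 214:13 216:13 218:10 220:9 222:12 224:12 226:12 228:1 240:17 242:10 244:12 246:10 248:15 250:10 252:11 254:4 264:12 266:6 268:7 270:7 272:5 274:8 276:6
```

Emit:
send_rows --steps '[[[0.35,0.02,0,0,0],[0.35,0.0,0,0.003,0],[0.35,0,0,0,0],[0.35,0,0,0,0],[0.35,0,0,0,0],[0.35,0,0,0,0],[0.35,0,0,0,0],[0,0,0,0,0]]]'

```text
clock: 11.2
position: [627.5, 33.0, 7.8]
ee_rot: [0.75, -0.661, -0.004, 0.009]
contact_force: [1.0, -0.2, -1.0]
gripper_width: 15.0
```

```bash
python3 -c "
from h import *
st();rings('g3')"
```

```text
clock 11.2 tip along 249.3 collar 139.3 perp err 0.12 z 7.8 yaw -1.4446 F along/perp/z 0.3 1.0 -1.0 M [ 0.07 -0.02  0.01] w 15.0
ring px per 2mm: 134:2 136:3 138:3 162:1 168:1 180:12 182:13 184:8 186:12 188:13 190:12 192:12 194:11 196:9 198:11 200:12 202:2 208:1 210:12 212:11 214:11 216:12 218:9 220:14 222:10 224:10 226:13 228:1 230:1 238:1 240:16 242:10 244:8 246:13 248:13 250:14 252:10 254:2 264:11 266:8 268:6 270:8 272:9 274:3 276:6
```

Emit:
send_rows --steps '[[[0.4,0.01,0.01,0,0],[0.4,0,0,0,0],[0.4,0,0,0,0],[0.4,0,0,0,0],[0.4,0,0,0,0],[0.4,0,0,0,0],[0.4,0,0,0,0],[0.3,0,0,0,0],[0,0,0,0,0]]]'

```text
clock: 12.0
position: [631.7, -0.8, 7.8]
ee_rot: [0.75, -0.661, -0.004, 0.009]
contact_force: [-0.5, 0.9, -1.6]
gripper_width: 15.3
```

```bash
python3 -c "
from h import *
st();rings('g4')"
```

```text
clock 12.0 tip along 283.3 collar 173.3 perp err 0.1 z 7.8 yaw -1.4443 F along/perp/z -0.9 -0.4 -1.6 M [ 0.09 -0.01 -0.04] w 15.3
ring px per 2mm: 168:3 170:4 172:4 180:13 182:12 184:9 186:13 188:10 190:12 192:12 194:12 196:9 198:11 200:13 202:2 210:16 212:10 214:14 216:14 218:7 220:13 222:9 224:12 226:10 228:2 232:1 240:14 242:14 244:8 246:11 248:12 250:15 252:11 254:1 258:1 264:13 266:7 268:8 270:5 272:10 274:4 276:6
```

Emit:
send_rows --steps '[[[0.35,0,0.01,0,0],[0.35,0,0,0,0],[0.3,0,0,0,0],[0.3,0,0,0,0],[0.3,0,0,0,0],[0.3,0,0,0,0],[0.3,0,0,0,0],[0.2,0,0,0,0],[0,0,0,0,0]]]'

```text
clock: 12.8
position: [635.0, -26.1, 7.8]
ee_rot: [0.751, -0.661, -0.004, 0.009]
contact_force: [0.2, 0.2, 0.3]
gripper_width: 14.8
```

```bash
python3 -c "
from h import *
st();rings('g5')"
```

```text
clock 12.8 tip along 308.9 collar 198.9 perp err 0.22 z 7.8 yaw -1.4437 F along/perp/z -0.2 0.3 0.3 M [0.22 0.02 0.01] w 14.8
ring px per 2mm: 194:5 196:5 198:11 200:12 202:11 204:13 206:11 208:10 210:11 212:10 214:15 216:11 218:11 220:11 222:10 224:11 226:11 228:13 230:9 232:9 234:12 236:13 238:9 240:14 242:10 244:10 246:14 248:10 250:14 252:9 254:4 264:9 266:8 268:7 270:8 272:6 274:8 276:6
```

Emit:
send_rows --steps '[[[0.2,0,0,0,0],[0.2,0,0,0,0],[0.2,0,0,0,0],[0.15,0,0,0,0],[0,0,0,0,0]]]'

```text
clock: 13.27
position: [635.9, -33.7, 7.9]
ee_rot: [0.751, -0.661, -0.004, 0.009]
contact_force: [-0.8, -0.7, -1.0]
gripper_width: 14.9
```

```bash
python3 -c "
from h import *
st()"
```

```text
clock 13.27 tip along 316.4 collar 206.4 perp err 0.22 z 7.9 yaw -1.4432 F along/perp/z 0.6 -0.9 -1.0 M [ 0.2  -0.02 -0.  ] w 14.9
```

Now feel for the stop in small steps.

Emit:
send_rows --steps '[[[0.1,0,0,0,0],[0.1,0,0,0,0],[0.07,0,0,0,0]]]'

```text
clock: 13.52
position: [636.2, -36.4, 7.8]
ee_rot: [0.751, -0.66, -0.004, 0.009]
contact_force: [0.6, 1.4, 0.2]
gripper_width: 15.1
```

Emit:
send_rows --steps '[[[0.07,0,0,0,0]]]'

```text
clock: 13.6
position: [636.3, -37.1, 7.9]
ee_rot: [0.751, -0.66, -0.004, 0.009]
contact_force: [0.8, 0.7, -1.5]
gripper_width: 15.0
```

Emit:
send_rows --steps '[[[0.06,0,0,0,0]]]'

```text
clock: 13.68
position: [636.4, -37.7, 7.9]
ee_rot: [0.751, -0.66, -0.004, 0.009]
contact_force: [-0.8, 3.7, -0.8]
gripper_width: 14.7
```

Emit:
send_rows --steps '[[[0.04,0,0,0,0]]]'

```text
clock: 13.77
position: [636.4, -37.6, 7.8]
ee_rot: [0.751, -0.661, -0.005, 0.009]
contact_force: [-1.5, 3.9, -0.4]
gripper_width: 15.2
```

Emit:
send_rows --steps '[[[0.04,0,0,0,0]]]'

```text
clock: 13.85
position: [636.4, -37.6, 7.9]
ee_rot: [0.751, -0.661, -0.005, 0.008]
contact_force: [-0.9, 2.8, 0.1]
gripper_width: 15.0
```

Emit:
send_rows --steps '[[[0.07,0,0,0,0]]]'

```text
clock: 13.93
position: [636.4, -37.6, 7.8]
ee_rot: [0.751, -0.661, -0.005, 0.008]
contact_force: [-1.5, 5.5, 0.9]
gripper_width: 14.9
```

Emit:
send_rows --steps '[[[0.08,0,0,0,0]]]'

```text
clock: 14.02
position: [636.4, -37.6, 7.9]
ee_rot: [0.751, -0.661, -0.005, 0.008]
contact_force: [-1.2, 4.9, 0.5]
gripper_width: 14.4
```

Emit:
send_rows --steps '[[[0.08,0,0,0,0]]]'

```text
clock: 14.1
position: [636.4, -37.5, 7.9]
ee_rot: [0.751, -0.661, -0.006, 0.008]
contact_force: [-1.9, 5.0, 1.1]
gripper_width: 15.4
```

Emit:
send_rows --steps '[[[0.1,0,0,0,0],[0.1,0,0,0,0]]]'

```text
clock: 14.27
position: [636.4, -37.4, 8.0]
ee_rot: [0.751, -0.66, -0.006, 0.007]
contact_force: [-1.8, 6.6, 0.2]
gripper_width: 15.2
```

Emit:
send_rows --steps '[[[0.1,0,0,0,0],[0.1,0,0,0,0]]]'

```text
clock: 14.43
position: [636.4, -37.4, 8.2]
ee_rot: [0.751, -0.66, -0.007, 0.006]
contact_force: [-1.6, 5.4, 0.0]
gripper_width: 14.5
```

Emit:
send_rows --steps '[[[0.1,0,0,0,0],[0.1,0,0,0,0],[0.1,0,0,0,0],[0.1,0,0,0,0]]]'

```text
clock: 14.77
position: [636.3, -37.2, 8.5]
ee_rot: [0.751, -0.66, -0.009, 0.005]
contact_force: [-0.9, 5.3, 1.1]
gripper_width: 14.8
```

```bash
python3 -c "
from h import *
st();rings('g6')"
```

```text
clock 14.77 tip along 320.0 collar 210.0 perp err 0.19 z 8.5 yaw -1.4419 F along/perp/z -5.4 -0.2 1.1 M [ 1.58  0.42 -0.12] w 14.8
ring px per 2mm: 92:2 96:1 104:1 206:6 208:3 210:11 212:9 214:12 216:14 218:9 220:9 222:12 224:12 226:13 228:11 230:12 232:8 234:13 236:13 238:10 240:10 242:13 244:8 246:12 248:12 250:11 252:12 254:9 256:14 258:11 260:13 262:13 264:12 266:8 268:7 270:7 272:7 274:7 276:4
```

Emit:
send_rows --steps '[[[0.12,0,0.03,0,0],[0.12,0,0.02,0,0]]]'

```text
clock: 14.98
position: [636.4, -37.1, 8.4]
ee_rot: [0.751, -0.66, -0.009, 0.004]
contact_force: [-1.9, 7.0, 1.7]
gripper_width: 15.0
```

Emit:
send_rows --steps '[[[0.12,0,0.02,0,0],[0.12,0,0.02,0,0],[0.12,0,0.02,0,0]]]'

```text
clock: 15.23
position: [636.3, -37.0, 8.7]
ee_rot: [0.751, -0.66, -0.011, 0.003]
contact_force: [-3.1, 6.7, 1.8]
gripper_width: 14.9
```

Emit:
send_rows --steps '[[[0.12,0,0.02,0,0],[0.12,0,0.02,0,0],[0.12,0,0.02,0,0]]]'

```text
clock: 15.48
position: [636.2, -36.8, 9.0]
ee_rot: [0.752, -0.659, -0.012, 0.002]
contact_force: [-1.4, 7.0, 1.8]
gripper_width: 14.7
```

```bash
python3 -c "
from h import *
st()"
```

```text
clock 15.48 tip along 319.6 collar 209.6 perp err 0.12 z 9.0 yaw -1.4405 F along/perp/z -7.1 -0.6 1.8 M [ 1.7   0.49 -0.15] w 14.7
```

Emit:
send_rows --steps '[[[0,0,0,0,0],[0,0,0,0,0],[0,0,-0.15,0,0],[0,0,-0.3,0,0],[0,0,-0.4,0,0],[0,0,-0.5,0,0],[0,0,-0.6,0,0],[0,0,-0.6,0,0],[0,0,-0.6,0,0],[0,0,-0.6,0,0]]]'

```text
clock: 16.32
position: [634.8, -37.6, 46.8]
ee_rot: [0.751, -0.66, -0.014, 0.004]
contact_force: [-0.8, 0.7, -2.7]
gripper_width: 14.7
```

```bash
python3 -c "
from h import *
st()"
```

```text
clock 16.32 tip along 320.2 collar 210.2 perp err -1.38 z 46.8 yaw -1.4418 F along/perp/z -0.8 -0.7 -2.7 M [ 0.6  -0.05  0.05] w 14.7
```

Emit:
send_rows --steps '[[[0,-0.05,-0.6,0,0],[0,0,-0.6,0,0],[0,0,-0.6,0,0],[0,0,-0.6,0,0],[0,0,-0.6,0,0],[0,0,-0.4,0,0],[0,0,-0.2,0,0],[0,0,0,0,0]]]'

```text
clock: 16.98
position: [638.5, -40.2, 91.4]
ee_rot: [0.751, -0.66, -0.011, 0.002]
contact_force: [-0.9, 0.5, -2.2]
gripper_width: 14.7
```

```bash
python3 -c "
from h import *
st();rod('top',60,'l1',215)
p=np.load('l1.npz')['p']; crop(p,'c6',225,140,380,235,5)"
```

```text
clock 16.98 tip along 323.3 collar 213.3 perp err 2.01 z 91.4 yaw -1.4416 F along/perp/z -0.7 -0.9 -2.2 M [ 0.19 -0.04  0.02] w 14.7
clock 16.98 pos [638.5 -40.2  91.4] yaw -1.4416 F [-0.9  0.5 -2.2] n 464 tip al [199.4 199.7 201.4 203.2]
perp at 0,100,200: [ 0.76  0.38 -0.  ] slope -0.0038 | ztop at 0,100,200 [146.4 139.7 133. ]
collar al [91.0, 91.0, 91.0, 92.0, 94.0, 94.0, 94.0, 96.0, 96.0, 96.0, 96.0, 96.0, 96.0, 96.0, 96.0, 96.0, 96.0, 96.0, 96.0, 96.0, 96.0, 97.0, 97.0, 97.0, 97.0, 97.0, 97.0, 98.0, 99.0, 99.0]
(475, 775, 3)
```

View pics/c6.png

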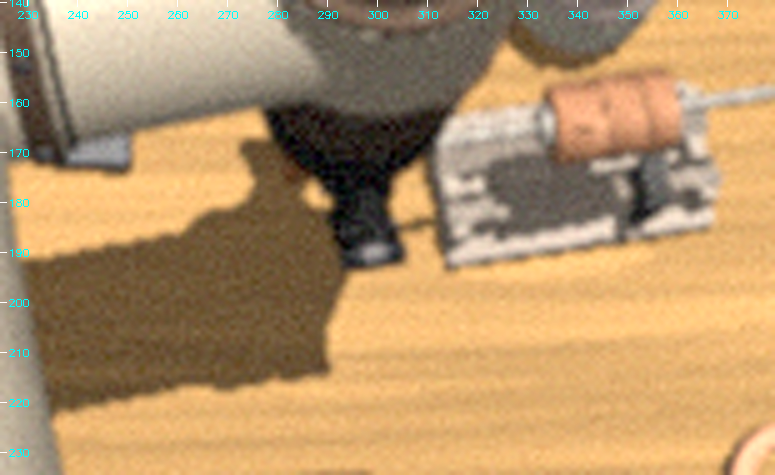

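```bash
python3 -c "
from h import *
plan(497,377,95,-1.122,20)"
```

```text
clock 17.03 pos [638.4 -40.2  91.1] yaw -1.4416 F [ 0.1 -0.1 -2. ] M [ 0.21 -0.12  0.  ] w 14.7 step mm 22.0
[[-2.16, 0.43, -0.02, -0.016], [-2.17, 0.4, -0.02, -0.016], [-2.17, 0.36, -0.02, -0.016], [-2.18, 0.33, -0.02, -0.016], [-2.18, 0.29, -0.02, -0.016], [-2.19, 0.26, -0.02, -0.016], [-2.19, 0.22, -0.02, -0.016], [-2.19, 0.19, -0.02, -0.016], [-2.2, 0.15, -0.02, -0.016], [-2.2, 0.12, -0.02, -0.016], [-2.2, 0.08, -0.02, -0.016], [-2.2, 0.05, -0.02, -0.016], [-2.2, 0.01, -0.02, -0.016], [-2.2, -0.02, -0.02, -0.016], [-2.2, -0.06, -0.02, -0.016], [-2.2, -0.09, -0.02, -0.016], [-2.2, -0.13, -0.02, -0.016], [-2.2, -0.16, -0.02, -0.016], [-2.19, -0.2, -0.02, -0.016], [-2.19, -0.23, -0.02, -0.016]]
```

Emit:
send_rows --steps '[[[-0.3,0.06,0,-0.003,0],[-0.6,0.12,0,-0.005,0],[-0.9,0.17,0,-0.008,0],[-1.2,0.22,0,-0.01,0],[-1.5,0.26,0,-0.012,0],[-1.8,0.28,0,-0.014,0],[-2,0.28,0,-0.016,0],[-2,0.25,0,-0.016,0],[-2,0.22,0,-0.016,0],[-2,0.2,0,-0.016,0]]]'

```text
clock: 17.87
position: [585.6, 105.7, 90.3]
ee_rot: [0.79, -0.613, -0.013, 0.004]
contact_force: [1.3, -0.5, -1.2]
gripper_width: 15.0
```

```bash
python3 -c "
from h import *
plan(497,377,95,-1.122,12)"
```

```text
clock 17.87 pos [585.6 105.7  90.3] yaw -1.319 F [ 1.3 -0.5 -1.2] M [ 0.15 -0.03  0.01] w 15.0 step mm 23.8
[[-2.37, 0.15, -0.04, -0.016], [-2.38, 0.11, -0.04, -0.016], [-2.38, 0.07, -0.04, -0.016], [-2.38, 0.03, -0.04, -0.016], [-2.38, -0.0, -0.04, -0.016], [-2.38, -0.04, -0.04, -0.016], [-2.38, -0.08, -0.04, -0.016], [-2.37, -0.12, -0.04, -0.016], [-2.37, -0.16, -0.04, -0.016], [-2.37, -0.2, -0.04, -0.016], [-2.37, -0.24, -0.04, -0.016], [-2.36, -0.28, -0.04, -0.016]]
```

Emit:
send_rows --steps '[[[-2,0.12,0,-0.016,0],[-2,0.1,0,-0.016,0],[-2,0.05,0,-0.016,0],[-2,0,0,-0.016,0],[-2,0,0,-0.016,0],[-2,-0.05,0,-0.016,0],[-2,-0.1,0,-0.016,0],[-1.8,-0.12,0,-0.016,0],[-1.6,-0.12,0,-0.016,0],[-1.4,-0.12,0,-0.016,0]]]'

```text
clock: 18.7
position: [513.5, 304.4, 93.3]
ee_rot: [0.844, -0.537, -0.015, 0.003]
contact_force: [-0.0, -0.0, -2.3]
gripper_width: 14.9
```

```bash
python3 -c "
from h import *
plan(497,377,90,-1.122,6)"
```

```text
clock 18.7 pos [513.5 304.4  93.3] yaw -1.1332 F [-0.  -0.  -2.3] M [ 0.2  -0.02 -0.02] w 14.9 step mm 12.4
[[-1.21, -0.26, 0.06, -0.002], [-1.21, -0.27, 0.06, -0.002], [-1.21, -0.27, 0.06, -0.002], [-1.21, -0.27, 0.06, -0.002], [-1.21, -0.27, 0.06, -0.002], [-1.21, -0.27, 0.06, -0.002]]
```

Emit:
send_rows --steps '[[[-1.3,-0.26,0,-0.002,0],[-1.3,-0.26,0,-0.002,0],[-1.2,-0.26,0,-0.002,0],[-1.0,-0.26,0,-0.002,0],[-0.8,-0.2,0,-0.002,0],[-0.5,-0.15,0,0,0],[-0.25,-0.1,0,0,0],[0,0,0,0,0]]]'

```text
clock: 19.37
position: [494.8, 378.5, 94.0]
ee_rot: [0.848, -0.529, -0.015, 0.003]
contact_force: [0.7, -0.5, -1.7]
gripper_width: 14.8
```

```bash
cat >> h.py <<'E'
def rk(tag,cam="top",view=True):
    o=np.array([551.1,265.2]);D=np.array([.4339,-.9010]);N=np.array([.9010,.4339])
    s,p,a=pose(); im,d=optics.get_image(cam); np.savez(tag+".npz",p=im,d=d); P=cloud(cam,d).reshape(-1,3); q=P[:,:2]-o; x=q@D;y=q@N; g=p[:2]-o
    print("clock",round(s["clock"],2),"grip rack x,y",(g@D).round(1),(g@N).round(1),"z",p[2].round(1),"yaw err",round(a+1.1219,4),"F",np.round(s["contact_force"],1),"M",np.round(s["wrist_torque"],2),"w",round(s["gripper_width"],1),"q",np.round(s["ee_rot"],3))
    for lo,hi in ((-75,-45),(-45,-34),(-27,20),(30,45),(45,65),(65,78),(78,95)):
        m=(x>lo)&(x<hi)&(abs(y)<22)&(P[:,2]>30)
        if lo>25 or hi<-33: m&=abs(y)<7; 
        if m.sum(): t=P[m,2]; k=t>np.median(t)-8; print((lo,hi),m.sum(),"y lo/mean/hi",np.percentile(y[m][k],3).round(1),y[m][k].mean().round(1),np.percentile(y[m][k],97).round(1),"z",np.median(t[k]).round(1),t.max().round(0))
    m=(abs(y)<6)&(x>30)&(x<120)&(P[:,2]>50); print("tip x",np.sort(x[m])[-3:].round(1))
    m=(abs(y)>11)&(abs(y)<19)&(x>-50)&(x<45)&(P[:,2]>50)&(P[:,2]<200); print("row x",np.percentile(x[m],[2,98]).round(1) if m.sum() else None)
E
python3 -c "
from h import *
rk('k1')"
```

```text
clock 19.37 grip rack x,y -126.5 -1.5 z 94.0 yaw err 0.006 F [ 0.7 -0.5 -1.7] M [ 0.14 -0.01 -0.04] w 14.8 q [ 0.848 -0.529 -0.015  0.003]
(-75, -45) 86 y lo/mean/hi -3.0 0.7 5.6 z 138.3 467.0
(-45, -34) 13 y lo/mean/hi -4.6 -0.6 2.6 z 136.3 144.0
(-27, 20) 378 y lo/mean/hi -15.6 -1.0 16.1 z 146.4 152.0
(30, 45) 19 y lo/mean/hi -2.7 -0.2 2.3 z 134.0 137.0
(45, 65) 57 y lo/mean/hi -4.8 0.4 6.2 z 131.9 136.0
(65, 78) 12 y lo/mean/hi -2.5 0.1 2.5 z 132.9 135.0
(78, 95) 1 y lo/mean/hi 0.6 0.6 0.6 z 131.0 131.0
tip x [75.5 76.8 79.9]
row x [-29.   24.1]
```

Emit:
send_rows --steps '[[[0.1,0,0.4,0,0],[0.1,0,0.8,0,0],[0,0,0.9,0,0],[0,0,0.9,0,0],[0,0,0.8,0,0],[0,0,0.5,0,0],[0,0,0.2,0,0],[0,0,0,0,0]]]'

```text
clock: 20.08
position: [494.5, 372.6, 42.3]
ee_rot: [0.847, -0.531, -0.015, 0.005]
contact_force: [0.3, 0.2, -1.5]
gripper_width: 14.5
```

```bash
python3 -c "
from h import *
rk('k2')"
```

```text
clock 20.08 grip rack x,y -121.3 -4.4 z 42.3 yaw err 0.0008 F [ 0.3  0.2 -1.5] M [0.14 0.07 0.02] w 14.5 q [ 0.847 -0.531 -0.015  0.005]
(-75, -45) 370 y lo/mean/hi -6.4 -0.1 6.4 z 391.3 420.0
(-45, -34) 12 y lo/mean/hi -5.4 -3.2 -0.2 z 84.9 87.0
(-27, 20) 316 y lo/mean/hi -19.2 -4.7 11.8 z 94.9 101.0
(30, 45) 18 y lo/mean/hi -6.1 -3.1 2.5 z 84.4 96.0
(45, 65) 41 y lo/mean/hi -6.3 -3.4 -0.5 z 82.9 86.0
(65, 78) 15 y lo/mean/hi -6.0 -3.7 -0.4 z 82.3 85.0
(78, 95) 5 y lo/mean/hi -5.3 -3.6 -2.0 z 81.7 83.0
tip x [80.4 81.  83.1]
row x [-24.1  29.7]
```

Emit:
send_rows --steps '[[[-0.2,-0.3,0.2,0,0],[-0.05,-0.05,0.4,0,0],[0,0,0.3,0,0],[0,0,0.1,0,0],[0,0,0,0,0]]]'

```text
clock: 20.55
position: [497.4, 378.2, 32.9]
ee_rot: [0.847, -0.531, -0.015, 0.004]
contact_force: [0.4, 0.2, -1.6]
gripper_width: 14.8
```

```bash
python3 -c "
from h import *
rk('k3')"
```

```text
clock 20.55 grip rack x,y -125.1 0.7 z 32.9 yaw err 0.0017 F [ 0.4  0.2 -1.6] M [ 0.13  0.04 -0.03] w 14.8 q [ 0.847 -0.531 -0.015  0.004]
(-75, -45) 132 y lo/mean/hi -2.7 3.0 6.7 z 376.4 410.0
(-45, -34) 12 y lo/mean/hi -0.4 2.0 5.0 z 76.0 79.0
(-27, 20) 324 y lo/mean/hi -14.2 0.3 17.4 z 85.2 91.0
(30, 45) 18 y lo/mean/hi -0.9 1.8 4.9 z 73.7 75.0
(45, 65) 41 y lo/mean/hi -5.1 1.1 6.7 z 72.1 75.0
(65, 78) 12 y lo/mean/hi -1.0 1.6 4.5 z 72.1 76.0
(78, 95) 2 y lo/mean/hi 1.7 1.7 1.7 z 72.3 75.0
tip x [77.8 79.2 80.7]
row x [-26.6  25.4]
```

Emit:
send_rows --steps '[[[-0.05,0.12,0.2,0,0],[0,0,0.2,0,0],[0,0,0.1,0,0],[0,0,0,0,0]]]'

```text
clock: 20.93
position: [496.0, 378.4, 28.2]
ee_rot: [0.847, -0.531, -0.015, 0.003]
contact_force: [0.1, -0.7, -1.4]
gripper_width: 14.5
```

Emit:
send_rows --steps '[[[0,0,0.1,0,0],[0,0,0.1,0,0],[0,0,0.05,0,0]]]'

```text
clock: 21.18
position: [496.1, 378.4, 26.1]
ee_rot: [0.847, -0.531, -0.014, 0.003]
contact_force: [-0.8, 0.1, 0.4]
gripper_width: 14.9
```

```bash
python3 -c "
from h import *
rk('k4')"
```

```text
clock 21.18 grip rack x,y -125.9 -0.4 z 26.1 yaw err 0.0021 F [-0.8  0.1  0.4] M [-0.08  0.03 -0.06] w 14.9 q [ 0.847 -0.531 -0.014  0.003]
(-75, -45) 87 y lo/mean/hi -4.5 1.4 6.5 z 70.8 400.0
(-45, -34) 12 y lo/mean/hi -4.5 -0.5 3.0 z 70.1 72.0
(-27, 20) 326 y lo/mean/hi -15.7 -0.6 16.7 z 79.3 85.0
(30, 45) 17 y lo/mean/hi -2.5 -0.1 2.9 z 67.5 71.0
(45, 65) 40 y lo/mean/hi -4.8 0.3 6.5 z 67.3 70.0
(65, 78) 11 y lo/mean/hi -2.3 -0.1 2.1 z 67.6 70.0
(78, 95) 1 y lo/mean/hi 0.5 0.5 0.5 z 65.2 65.0
tip x [76.2 76.9 79. ]
row x [-27.1  24.9]
```

Emit:
send_rows --steps '[[[0,0,0.1,0,0],[0,0,0.1,0,0],[0,0,0.08,0,0]]]'

```text
clock: 21.48
position: [496.3, 378.5, 24.3]
ee_rot: [0.847, -0.531, -0.014, 0.003]
contact_force: [-2.1, 0.2, 2.0]
gripper_width: 14.9
```

Emit:
send_rows --steps '[[[0,0,0.08,0,0],[0,0,0.06,0,0]]]'

```text
clock: 21.65
position: [496.5, 378.6, 23.7]
ee_rot: [0.847, -0.531, -0.014, 0.003]
contact_force: [-2.8, -0.2, 3.7]
gripper_width: 15.2
```

```bash
python3 -c "
from h import *
rk('k5')"
```

```text
clock 21.65 grip rack x,y -125.9 0.0 z 23.7 yaw err 0.0025 F [-2.8 -0.2  3.7] M [-0.56  0.29 -0.22] w 15.2 q [ 0.847 -0.531 -0.014  0.003]
(-75, -45) 73 y lo/mean/hi -4.9 1.1 6.5 z 68.5 387.0
(-45, -34) 10 y lo/mean/hi -1.7 0.6 3.0 z 67.6 72.0
(-27, 20) 323 y lo/mean/hi -15.1 -0.3 16.7 z 78.7 84.0
(30, 45) 18 y lo/mean/hi -2.4 0.0 2.9 z 66.7 71.0
(45, 65) 39 y lo/mean/hi -4.9 0.5 6.0 z 66.8 71.0
(65, 78) 11 y lo/mean/hi -1.8 0.0 2.2 z 66.8 70.0
(78, 95) 1 y lo/mean/hi -0.5 -0.5 -0.5 z 69.8 70.0
tip x [76.  77.3 79.6]
row x [-27.2  24.9]
```

Emit:
send_rows --steps '[[[0,0,0,0,0.3],[0,0,0,0,0.5],[0,0,0,0,0.6],[0,0,0,0,0.6],[0,0,0,0,0.6],[0,0,0,0,0.6]]]'

```text
clock: 22.2
position: [497.1, 379.2, 22.7]
ee_rot: [0.848, -0.531, -0.014, 0.002]
contact_force: [-0.1, 0.2, -0.3]
gripper_width: 51.5
```

Emit:
send_rows --steps '[[[0,0,-0.5,0,0.6],[0,0,-0.8,0,0.6],[0,0,-1.2,0,0.6],[0,0,-1.5,0,0.6],[0,0,-1.5,0,0.6],[0,0,-1.5,0,0.6],[0,0,-1.5,0,0.6],[0,0,-1.5,0,0.6],[0,0,-1,0,0.6],[0,0,-0.5,0,0.6]]]'

```text
clock: 23.03
position: [500.2, 377.2, 147.0]
ee_rot: [0.848, -0.53, -0.013, 0.002]
contact_force: [0.4, 0.8, 0.1]
gripper_width: 51.4
```

Emit:
send_rows --steps '[[[-1.5,0,0,0,0.6],[-2.5,0,0,0,0.6],[-3,0,0,0,0.6],[-3,0,0,0,0.6],[-2,0,0,0,0.6],[-1,0,0,0,0.6],[0,0,0,0,0.6],[0,0,0,0,0.6],[0,0,0,0,0.6]]]'

```text
clock: 23.78
position: [438.7, 499.6, 148.9]
ee_rot: [0.847, -0.531, -0.014, 0.003]
contact_force: [-0.1, -0.0, -0.1]
gripper_width: 51.4
```

```bash
python3 -c "
from h import *
rk('k6')
p=np.load('k6.npz')['p']; crop(p,'c7',85,140,235,255,5)"
```

```text
clock 23.78 grip rack x,y -260.0 0.5 z 148.9 yaw err 0.001 F [-0.1 -0.  -0.1] M [-0.06 -0.08  0.04] w 51.4 q [ 0.847 -0.531 -0.014  0.003]
(-75, -45) 55 y lo/mean/hi -5.6 -0.2 5.8 z 66.7 71.0
(-45, -34) 12 y lo/mean/hi -2.9 -0.7 2.2 z 67.7 72.0
(-27, 20) 311 y lo/mean/hi -16.1 -1.6 14.9 z 78.3 83.0
(30, 45) 17 y lo/mean/hi -2.6 -0.2 3.2 z 66.8 71.0
(45, 65) 43 y lo/mean/hi -6.4 0.2 6.3 z 66.9 69.0
(65, 78) 11 y lo/mean/hi -2.8 -0.4 1.9 z 66.7 71.0
(78, 95) 1 y lo/mean/hi 0.7 0.7 0.7 z 64.5 65.0
tip x [73.9 75.7 78.9]
row x [-26.9  25. ]
(575, 750, 3)
```

View pics/c7.png

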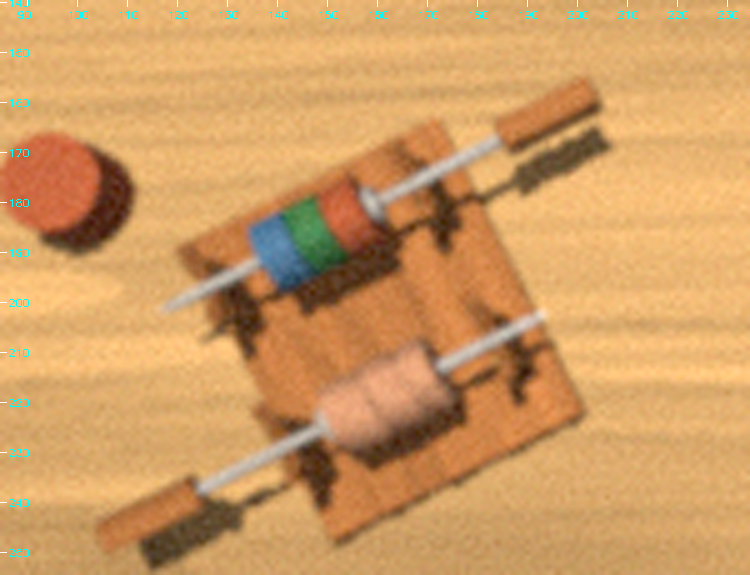

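The picture shows the skewer lying in the empty lane. Its collar is near (149,225), the three-ring row runs from about (150,225) to (172,212), the tip is near (193,202), and the gripper is clear. I'm handing it in.

```bash
python3 -c "
from bench import job
print(job.job_done())"
```

```text
the job is handed in; nothing more can be done
None
```

I threaded all three rings, pressed the row against the stop, and laid the loaded skewer in the rack's empty lane. I handed the job in at about 24 s of the 67 s allowed.

- **First grasp missed:** the gripper closed on nothing just above the handle. The cameras showed the fingertips about 25 mm higher than the reported TCP. I corrected for that, and the second grasp held at a 15 mm opening. The skewer was not visibly disturbed by the miss.
- **Threading:** no axial resistance came up, and the camera showed no ring moving until the collar reached the first one.
- **Pressing:** the row met the stop with the collar about 36 mm inside the mouth. I held about 5–6.5 N for half a second, then about 7 N for a further 0.7 s. The readings are noisy by about 1 N, and the peak I saw was about 7.3 N.
- **Last check:** the top picture and depth show the skewer level in both notches, with its rod on the lane's centre line to about 0.5 mm. The collar is near x = -30 mm (-27 to -32 by different cues), all three rings sit closed up, and the gripper is clear.
- **Not checked:** I looked at the rack and clay plug but took no final picture of the other bystanders. The arm never went down near them, and it passed above the loaded skewer and the rack.

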